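Drive the worn sleeve out of a press bearing block

ROBOT

A 6-joint arm with a two-finger parallel gripper is mounted at the origin on the work surface. World frame = base frame: x ahead of the robot, y to its left, z up, the work surface at z = 0. Lengths are in m, angles in degrees, forces in N, time in s.
With the tool pointing down it reaches from about 0.4 to 0.825 m from the base axis. Payload 7 kg.
Tool frame: the origin (TCP) lies between the finger pads; the fingertips stand 19 mm ahead of it and the grasp point (between the pads) is the TCP; y points along the fingers, x is the direction in which the jaws open and shut, and the axes are right-handed (so a half turn about y gives the same grasp; the last joint's range is limited). The gripper opens to 88 mm and grips with 3 to 60 N. Pads are 19 mm wide; open, the fingers measure 130 mm over their backs; the gripper's body (78 mm by 193 mm) begins 47 mm behind the grasp point.
Start: joints at [81.137, 20.546, 0.682, 0, -70.136, -16.507], TCP at [0.289, 0.61, 0.206] pointing down, gripper open.
Joint ranges: [-176.03, 176.03], [-82.01, 121.73], [-58.28, 71.71], [-173.87, 95.51], [-174.79, -0.11], [-173.66, 173.66]. Speed limits (degrees/s): [136.94, 136.94, 172.46, 180, 180, 180].

INTERFACE

Orientations are given as [roll, pitch, yaw] about the fixed x, y, z axes, in that order (R = Rz(yaw) Ry(pitch) Rx(roll)).
In Python, from plant import r gives the robot as it stands. The module is installed in compiled form; this text tells all that it offers.
- The arm moves only by the tool jog_arm, never from a script. Its argument "steps" is a list of rows, each a list of 5 numbers: the closure, from 0 (fully open) to 1 (shut), then the shift along the tool's x, y, z in m, then the turn about the tool's y in degrees. In form: [[jaw, x, y, z, turn], ...]. A call has 1 to 12 rows; each row shifts and turns the commanded pose from where the row before left it, along the tool's axes as they then stand; what a row does not reach is not made up. A row lasts 1/12 s, in which the tool goes at most 41.7 mm and 7.16 degrees, less where a joint would pass 70% of its speed; a pose out of reach is approached as far as the arm can. A call with a gripper value outside its range is refused whole. The fingers move at their own pace and stop on an object; "squeeze" is the grip in N (left out, the last holds). Time passes only in rows, so rows that do not move let the fingers close. It gives the time, the measured TCP pose, the force and the opening at its end, in the units of the state.
- r.get_state(): the state, without advancing time (a new reading comes with each control period).
- r.capture(name): name is "scene" or "side" or "wrist"; returns a dict with "image" (420x560x3 uint8, red, green, blue), "vfov" (degrees; the focal length in pixels is half the picture's height over the tangent of half this angle, whatever the lens; pixels are square), "cx", "cy" (the principal point, pixels), "R" (3x3) and "t" (3): a world point X has camera coordinates R X + t; the wrist camera has in their place "tool_from_camera" (4x4, takes a point from camera to tool coordinates, whose origin is the TCP and whose axes are the tool frame's). Camera axes: x right, y down, z forward; pixel columns grow to the right and rows downward; lengths in m; the calibration is good to about 2 mm. A picture is of the moment at which its call begins: read the wrist's pose just before it. There is no depth.
- r.close_job(): hands the job in, once; it reports no verdict.
The state is a dict: "time_s": time; "joints": joint angles; "qd": joint speeds; "joint_torque": joint torques, N m; "tcp_pos": TCP position; "eef_rot": TCP orientation; "contact_force": force on the tool from outside, world axes, zero at the start; "moment": the same for the moment, N m; "gripper_width": finger opening in m.
Only numpy, scipy, OpenCV 4.12 (cv2) and the standard library are available. Lean on these libraries where they do the work, as an engineer would, in place of code of your own. Each camera call takes 0.05 s, during which the arm holds its last target.

TASK

Pick up the drift with the blue handle (the thick rod) and push it through the bore of the green press block, from the side away from the tray, until the loosened brass sleeve comes out of the far side and drops into the catch tray. Then draw the drift back out and lay it down flat on the open bench without dropping it. Leave the red-handled thin drift where it lies: it would only slip through the sleeve's hole.

Things in the scene. Friction and masses are not known exactly. Their poses are not given: they have to be found in the camera images.
- drift_grip (a point): Thick drift, 120 g, lying on the bench: a square blue plastic handle 90 mm long, 28 x 28 mm in section, and a straight steel rod of 18 mm diameter that continues 100 mm from one end of it, on the same axis. This point is the handle's centre, on the axis, 14 mm above the bench as it lies. x points along the rod to its tip, 145 mm from this point; z up.
- thin_grip (a point): Thin drift, the wrong one, to be left alone: the same handle in red plastic, with a steel rod of only 8 mm diameter and 100 mm length. This point is the centre of the handle, 14 mm above the bench; x points to the rod's tip.
- sleeve_center (a point): Worn brass sleeve lying loose inside the bore: a tube of 33 mm outer and 12 mm inner diameter, 36 mm long, 170 g, axis along the bore. It slides under 1 to 2 N. This point is its centre; x runs along its axis. Its near end starts 2 to 12 mm inside the bore mouth. A similar copper-coloured spare stands elsewhere.
- bore_mouth (a point): Entry mouth of the bore (36 mm wide, level, right through) in the fixed green block: centre of the hole in the block's face, 78 mm above the bench. x: push direction, into the bore; z up. Block 50 mm thick along x, 80 wide, 114 high, with low feet to 126 wide. Tray behind it at x = 50 to 155 mm, 116 wide inside, floor 68 mm below this point. The sleeve is out by the time the drift's tip is 60 mm in.
There are look-alikes about, which are no part of the job. What is shaped like the part that bears drift_grip but pink or turquoise is not meant.

How it is judged (in metres and radians):
On the way, in this order (a step that is already met when the one before it is completed fails the run):
1. the thick drift's rod is at least 20 mm into the bore from the entry side, roughly along it (x of drift_grip in the frame of bore_mouth above -0.125 m and y of drift_grip in the frame of bore_mouth between -0.03 and 0.03 m and z of drift_grip in the frame of bore_mouth between -0.03 and 0.03 m and angle between the x axis of drift_grip and the x axis of bore_mouth, either way round below 0.26 rad).
2. the sleeve has dropped out into the tray while the drift is still through the bore (tip more than 30 mm in) (x of drift_grip in the frame of bore_mouth above -0.115 m and y of drift_grip in the frame of bore_mouth between -0.03 and 0.03 m and z of drift_grip in the frame of bore_mouth between -0.03 and 0.03 m and angle between the x axis of drift_grip and the x axis of bore_mouth, either way round below 0.26 rad and x of sleeve_center in the frame of bore_mouth between 0.05 and 0.155 m and y of sleeve_center in the frame of bore_mouth between -0.06 and 0.06 m and z of sleeve_center in the frame of bore_mouth below -0.03 m), for 0.1 s.
At the end, for the whole second after the job is handed in: The brass sleeve lies at rest in the catch tray (within the tray's walls, its centre at least 30 mm below the bore's axis); the blue-handled drift lies at rest, level within 10 degrees, on the bench (handle centre less than 30 mm above it) (x of sleeve_center in the frame of bore_mouth between 0.05 and 0.155 m and y of sleeve_center in the frame of bore_mouth between -0.06 and 0.06 m and z of sleeve_center in the frame of bore_mouth below -0.03 m and height (world z) of drift_grip below 0.03 m and angle between drift_grip's own x axis and vertical between 1.4 and 1.75 rad and linear speed of each of drift, sleeve below 0.03 m/s); the robot touches nothing.
It fails at once if the red-handled thin drift is moved by more than 40 mm (distance of thin_grip from where it was at the start of the episode above 0.04 m).
It fails at once if the blue-handled drift is let go with its handle centre more than 100 mm above the bench (height (world z) of drift_grip above 0.1 m and contact force between the fingers and drift below 0.1 N).
It also fails if it takes over 54 s, if anything falls off the work surface, if the arm or the gripper's body presses on something with over 40 N, if the wrist force passes 120 N, or if a joint passes its speed limit or range.

## Working session

There is one attempt and no reset: what is moved stays moved. The work goes in short steps, Python scripts to look and compute and a tool call to move; the robot and the scene stay as the last step left them, time stands still between calls to the robot, and variables do not carry over. Pictures are saved under pics/ and viewed, and the job is handed in when it is done.

Besides the shell and the picture viewer there is one more tool, called after ">>>" as name(argument=value, ...) on one line, values as JSON. jog_arm: Moves the arm, as the interface text tells. Its arguments: {"type":"object","properties":{"steps":{"type":"array","items":{"type":"array","items":{"type":"number"}}},"squeeze":{"type":"number"}},"required":["steps"]}

```bash
mkdir -p pics; cat > h.py <<'E'
from plant import r
import numpy as np, cv2
def cap(n,f):
    s=r.get_state(); c=r.capture(n); cv2.imwrite('pics/'+f,c['image'][:,:,::-1]); np.save('pics/'+f[:-4]+'.npy',{'c':c,'s':s},allow_pickle=True); return c,s
def ray(c,u,v):
    f=210/np.tan(np.radians(c['vfov'])/2)
    d=np.array([(u-c['cx'])/f,(v-c['cy'])/f,1.]); R=np.array(c['R']);t=np.array(c['t'])
    return -R.T@t, R.T@d
def plane(c,u,v,z):
    o,d=ray(c,u,v); return o+d*(z-o[2])/d[2]
def proj(c,X):
    f=210/np.tan(np.radians(c['vfov'])/2); p=np.array(c['R'])@np.array(X)+np.array(c['t']); return c['cx']+f*p[0]/p[2],c['cy']+f*p[1]/p[2]
def load(f): return np.load('pics/'+f+'.npy',allow_pickle=True).item()
E
python3 - <<'E'
from h import *
for n in ['scene','side','wrist']:
    c,s=cap(n,n+'0.png'); print(n,c['vfov'],c['cx'],c['cy'],c.get('R'),c.get('t'),c.get('tool_from_camera'))
print(s)
E
```

```text
scene 43.341872688625536 281.79810731831907 201.03620972181196 [[-0.85133282  0.52460283 -0.00492901]
 [ 0.3020934   0.4825168  -0.82214179]
 [-0.42891958 -0.70140531 -0.56926144]] [ 0.40742874 -0.06511592  1.21524621] None
side 50.64960446466255 275.1820015009875 205.64809562671516 [[-0.99672174 -0.08051994  0.00789324]
 [-0.04823068  0.51301415 -0.85702408]
 [ 0.06495818 -0.85459524 -0.51521589]] [0.47273701 0.10701213 0.90185206] None
wrist 59.093445760956214 274.05333810458995 205.5754204978893 None None [[ 9.99998738e-01  1.54812701e-03 -3.57971826e-04 -2.86194582e-04]
 [ 7.33805555e-04 -2.50115580e-01  9.68215708e-01 -1.79519224e-01]
 [ 1.40938655e-03 -9.68214749e-01 -2.50116401e-01  6.69959587e-02]
 [ 0.00000000e+00  0.00000000e+00  0.00000000e+00  1.00000000e+00]]
{'time_s': 0.1, 'joints': array([ 8.11352655e+01,  2.05880220e+01,  6.39615484e-01, -1.70454161e-02,
       -7.01353236e+01, -1.65080999e+01]), 'qd': array([ 0.03991466,  0.00680984,  0.13872932,  0.11568152, -0.00559128,
        0.03809948]), 'joint_torque': array([-1.98749483e-03, -5.84162056e+01,  2.93751651e+01,  7.01559708e+00,
        1.01254944e-02, -4.89086165e-05]), 'tcp_pos': array([0.28906143, 0.60946682, 0.20471527]), 'eef_rot': array([-8.99915700e+01, -8.48323322e-02, -1.15378644e+02]), 'contact_force': array([ 0.04513191, -0.28169392, -0.14356462]), 'moment': array([ 0.01745633,  0.03424117, -0.03862319]), 'gripper_width': 0.0876189907978339}
```

View pics/scene0.png

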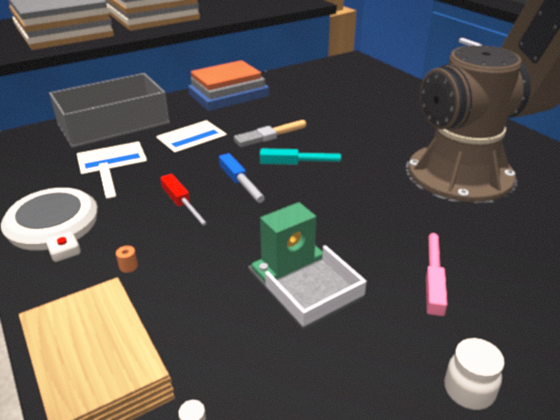

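View pics/side0.png

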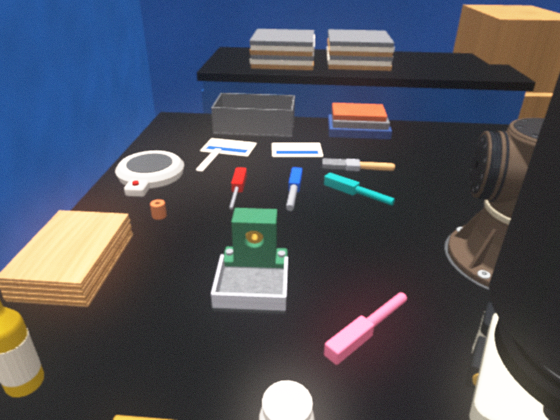

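View pics/wrist0.png

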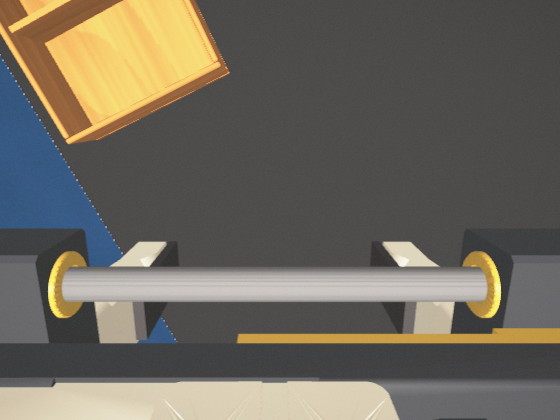

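```bash
python3 - <<'E'
from h import *
def masks(img):
    h=cv2.cvtColor(img,cv2.COLOR_RGB2HSV); H,S,V=cv2.split(h)
    return {'blue':((H>100)&(H<120)&(S>150)&(V>90)),'red':((H<6)|(H>174))&(S>150)&(V>90),'green':(H>55)&(H<80)&(S>100)&(V>40)}
for n,box in [('scene',(130,100,400,330)),('side',(180,150,330,320))]:
    c=load(n+'0')['c']; img=c['image']; print(n,'cam',-np.array(c['R']).T@c['t'])
    x0,y0,x1,y1=box
    for k,m in masks(img).items():
        mm=np.zeros(m.shape,np.uint8); mm[y0:y1,x0:x1]=m[y0:y1,x0:x1]
        q,l,st,ce=cv2.connectedComponentsWithStats(mm)
        for i in range(1,q):
            if st[i,4]>80: print(k,st[i],ce[i],plane(c,*ce[i],0.02))
            if st[i,4]>80: print(cv2.boxPoints(cv2.minAreaRect(np.argwhere(l==i)[:,::-1].astype(np.float32))).round(1).tolist())
    cv2.imwrite(f'pics/{n}_crop.png',cv2.resize(img[y0:y1,x0:x1,::-1],None,fx=2.8 if n=='scene' else 3.4,fy=2.8 if n=='scene' else 3.4,interpolation=cv2.INTER_CUBIC)[:600,:800])
sc=load('scene0')['c'];si=load('side0')['c']
print('tip',plane(sc,260,198,.014),plane(si,290.5,206,.014))
E
```

```text
scene cam [0.88777145 0.6700614  0.64026651]
blue [173 130  44  16 154] [194.14935065 137.92207792] [ 0.46067794 -0.44584522  0.02      ]
[[172.6999969482422, 143.10000610351562], [215.10000610351562, 129.3000030517578], [216.1999969482422, 132.60000610351562], [173.8000030517578, 146.39999389648438]]
blue [219 153  27  30 436] [230.64908257 165.80045872] [ 0.44527375 -0.27650304  0.02      ]
[[213.0, 161.0], [225.0, 149.0], [247.5, 171.5], [235.5, 183.5]]
red [160 173  30  33 543] [173.92081031 188.23756906] [ 0.59088994 -0.25768865  0.02      ]
[[155.8000030517578, 180.1999969482422], [169.5, 168.8000030517578], [192.8000030517578, 196.8000030517578], [179.1999969482422, 208.1999969482422]]
green [ 252  202   70   77 3129] [287.04793864 239.57622244] [0.47836482 0.01850764 0.02      ]
[[236.5, 225.8000030517578], [308.20001220703125, 197.6999969482422], [330.8999938964844, 255.6999969482422], [259.20001220703125, 283.79998779296875]]
side cam [0.41776586 0.75388449 0.55262906]
blue [288 167  15  25 219] [295.47945205 176.14611872] [ 0.44402632 -0.28418519  0.02      ]
[[286.70001220703125, 189.3000030517578], [290.3999938964844, 165.5], [302.5, 167.39999389648438], [298.79998779296875, 191.10000610351562]]
red [231 167  16  25 265] [238.64150943 177.76981132] [ 0.59075815 -0.26081518  0.02      ]
[[229.3000030517578, 189.5], [234.1999969482422, 165.0], [246.6999969482422, 167.5], [241.8000030517578, 192.0]]
green [ 225  208   62   59 1815] [254.65123967 234.22865014] [ 0.51851535 -0.0092837   0.02      ]
[[224.39999389648438, 263.8999938964844], [226.6999969482422, 206.6999969482422], [287.79998779296875, 209.10000610351562], [285.5, 266.3999938964844]]
tip [ 0.44882286 -0.13540689  0.014     ] [ 0.44964188 -0.14131944  0.014     ]
```

View pics/scene_crop.png

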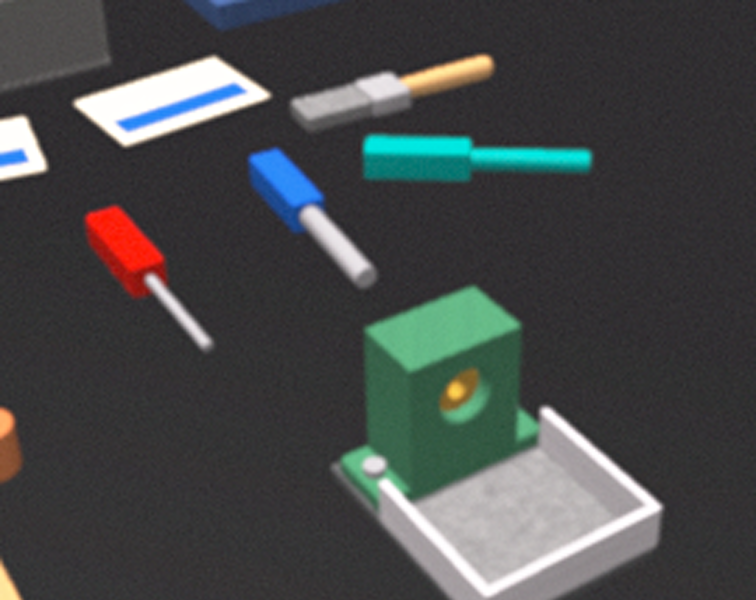

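View pics/side_crop.png

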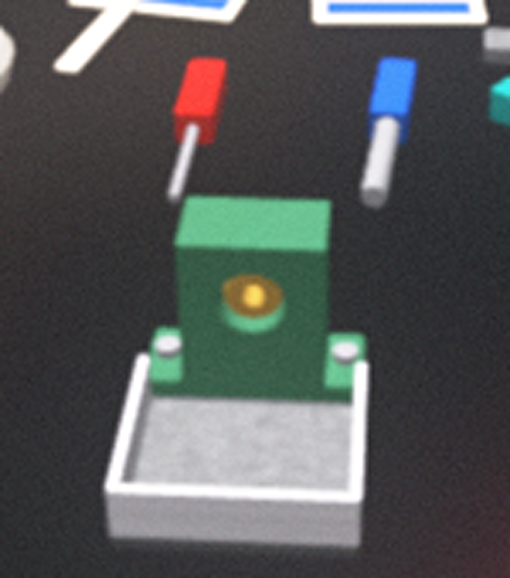

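```bash
python3 - <<'E'
from h import *
sc=load('scene0')['c'];si=load('side0')['c']
for nm,c,o,k,pts in [('scene',sc,(130,100),2.8,[(473,287),(366,328),(409,371),(521,324)]),('side',si,(180,150),3.4,[(330,202),(184,198),(176,247),(328,249)])]:
    P=np.array([plane(c,o[0]+p[0]/k,o[1]+p[1]/k,.114) for p in pts]); print(nm,P.round(4).tolist(),P.mean(0))
    for a,b in [(0,1),(3,2),(0,3),(1,2)]:
        d=P[b]-P[a]; print(np.linalg.norm(d),np.degrees(np.arctan2(d[1],d[0])))
    # tray outer rim bottom unknown
# exit hole centre: green hole ellipse in both views, triangulate
def tri(a,b):
    o1,d1=ray(sc,*a);o2,d2=ray(si,*b)
    s=np.linalg.lstsq(np.stack([d1,-d2],1),o2-o1,rcond=None)[0]; return (o1+s[0]*d1+o2+s[1]*d2)/2,np.linalg.norm(o1+s[0]*d1-o2-s[1]*d2)
print('exit',tri((130+465/2.8,100+397/2.8),(180+253/3.4,150+303/3.4)))
print('rodtip',tri((130+366/2.8,100+276/2.8),(180+374/3.4,150+196/3.4)))
E
```

```text
scene [[0.4683, 0.0413, 0.114], [0.5461, 0.0433, 0.114], [0.5458, 0.0925, 0.114], [0.4652, 0.0891, 0.114]] [0.50632812 0.06654218 0.114     ]
0.07779856192910317 1.4525693535396893
0.08069673313790562 2.4393470371377624
0.04792677909176519 93.77196305384246
0.049286338856534065 90.35206345852977
side [[0.4684, 0.0398, 0.114], [0.5499, 0.0431, 0.114], [0.5461, 0.0929, 0.114], [0.4658, 0.0873, 0.114]] [0.50756473 0.06577578 0.114     ]
0.08153239709720685 2.3532321628818873
0.08052324714109708 3.9348768227653497
0.04765099393553719 93.13767619603145
0.049897784892810264 94.29670031108512
exit (array([0.50618889, 0.09117005, 0.07801741]), np.float64(0.00191650693776818))
rodtip (array([ 0.45028407, -0.12969987,  0.0164246 ]), np.float64(5.241294620243493e-05))
```

>>> jog_arm(steps=[[0, 0, -0.005, 0, 6.7], [0, 0, -0.005, 0, 6.7], [0, 0, -0.005, 0, 6.7], [0, 0, -0.005, 0, 6.7], [0, 0, -0.005, 0, 6.7], [0, 0, -0.005, 0, 6.7], [0, 0, -0.005, 0, 6.7], [0, 0, -0.005, 0, 6.7], [0, 0, -0.005, 0, 6.7], [0, 0, -0.005, 0, 6.3]])

```text
time_s: 0.98
tcp_pos: [0.2891, 0.6097, 0.2554]
eef_rot: [-90.0, -0.0, 177.7]
contact_force: [0.2, 0.1, -0.4]
gripper_width: 0.0872
```

>>> jog_arm(steps=[[0, -0.026, 0, 0.026, 0], [0, -0.026, 0, 0.026, 0], [0, -0.026, 0, 0.026, 0], [0, -0.026, 0, 0.026, 0], [0, -0.026, 0, 0.026, 0], [0, -0.026, 0, 0.026, 0], [0, -0.026, 0, 0.026, 0], [0, -0.026, 0, 0.026, 0], [0, -0.026, 0, 0.026, 0], [0, -0.026, 0, 0.026, 0]])

```text
time_s: 1.82
tcp_pos: [0.541, 0.3395, 0.2555]
eef_rot: [-90.0, -0.0, 178.0]
contact_force: [0.4, 1.3, 0.1]
gripper_width: 0.088
```

>>> jog_arm(steps=[[0, 0, 0, 0.035, 0], [0, 0, 0, 0.035, 0], [0, 0, 0, 0.035, 0], [0, 0, 0, 0.035, 0], [0, 0, 0, 0.035, 0], [0, 0, 0, 0.035, 0], [0, 0, 0, 0.035, 0], [0, 0, 0, 0.035, 0], [0, 0, 0, 0.035, 0], [0, 0, 0, 0.035, 0]])

```text
time_s: 2.65
tcp_pos: [0.5275, -0.0103, 0.2556]
eef_rot: [-90.0, 0.0, 178.0]
contact_force: [0.9, 0.2, 0.3]
gripper_width: 0.0876
```

>>> jog_arm(steps=[[0, 0.009, 0, 0.033, 0], [0, 0.009, 0, 0.033, 0], [0, 0.009, 0, 0.033, 0], [0, 0.009, 0, 0.033, 0], [0, 0.009, 0, 0.033, 0], [0, 0.009, 0, 0.033, 0], [0, 0.009, 0, 0.033, 0], [0, 0.009, 0, 0.033, 0], [0, 0, 0, 0, 0], [0, 0, 0, 0, 0]])

```text
time_s: 3.48
tcp_pos: [0.4461, -0.2715, 0.2552]
eef_rot: [-90.0, -0.0, 177.8]
contact_force: [-0.6, 0.6, -0.0]
gripper_width: 0.0874
```

```bash
python3 - <<'E'
from h import *
c,s=cap('wrist','w1.png'); print(s['tcp_pos'],s['eef_rot'],s['joints'])
cap('scene','s1.png')
E
```

```text
[ 0.44611857 -0.27149316  0.25518915] [-9.00118970e+01 -4.19626409e-02  1.77829755e+02] [-9.78128279e+00  4.34078033e+00 -1.38104341e+01 -6.55925240e-03
 -7.18919544e+01  7.61307472e+00]
```

View pics/w1.png

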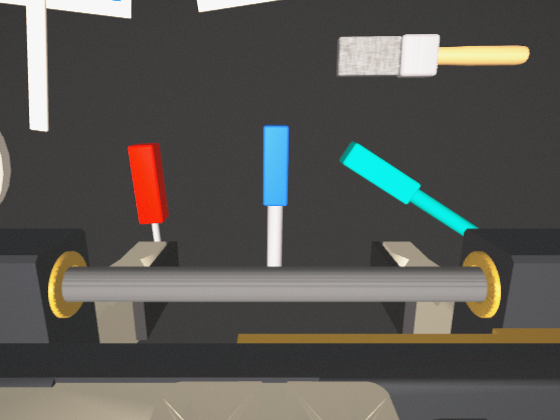

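```bash
cat >> h.py <<'E'
from scipy.spatial.transform import Rotation as Rn
def wcam(L):
    c=dict(L['c']); s=L['s']; T=np.array(c['tool_from_camera']); Rw=Rn.from_euler('xyz',s['eef_rot'],degrees=True).as_matrix()
    Rc=Rw@T[:3,:3]; o=Rw@T[:3,3]+s['tcp_pos']; c['R']=Rc.T; c['t']=-Rc.T@o; return c
E
python3 - <<'E'
from h import *
c=wcam(load('w1')); img=c['image']; h=cv2.cvtColor(img,cv2.COLOR_RGB2HSV); H,S,V=cv2.split(h)
m=(H>100)&(H<118)&(S>150)&(V>90); m[:100]=0
b=cv2.boxPoints(cv2.minAreaRect(np.argwhere(m)[:,::-1].astype(np.float32))); print(b.tolist())
for z in (.028,):
  for p in b: print(plane(c,*p,z))
L=[]
for v in range(132,204,4):
    u=np.where(m[v])[0]; L.append(plane(c,(u[0]+u[-1])/2,v,.028)[:2])
L=np.array(L); p=np.polyfit(L[:,1],L[:,0],1); print('handle axis deg',90-np.degrees(np.arctan(p[0])),L.mean(0))
g=V>120; L2=[]
for v in range(210,264,4):
    u=np.where(g[v,255:295])[0]+255; L2.append(plane(c,(u[0]+u[-1])/2,v,.02)[:2])
L2=np.array(L2); p=np.polyfit(L2[:,1],L2[:,0],1); print('rod axis',90-np.degrees(np.arctan(p[0])),L2.mean(0))
d=L2.mean(0)-L.mean(0);print('joint',np.degrees(np.arctan2(d[1],d[0])))
E
```

```text
[[263.0, 125.0], [288.0, 125.0], [288.0, 205.0], [263.0, 205.0]]
[ 0.45603721 -0.32261655  0.028     ]
[ 0.42921663 -0.32163706  0.028     ]
[ 0.43161365 -0.23298305  0.028     ]
[ 0.45993315 -0.23402289  0.028     ]
handle axis deg 87.36991716384136 [ 0.44451837 -0.27759844]
rod axis 87.3244134227429 [ 0.44876432 -0.19347913]
joint 87.11042727940551
```

>>> jog_arm(steps=[[0, 0.001, 0.028, -0.0035, 0.6], [0, 0, 0.028, 0, 0], [0, 0, 0.028, 0, 0], [0, 0, 0.028, 0, 0], [0, 0, 0.028, 0, 0], [0, 0, 0.028, 0, 0], [0, 0, 0.028, 0, 0], [0, 0, 0.018, 0, 0], [0, 0, 0.01, 0, 0], [0, 0, 0.009, 0, 0], [0, 0, 0, 0, 0]])

```text
time_s: 4.5
tcp_pos: [0.446, -0.2657, 0.0215]
eef_rot: [-90.0, -0.1, 177.5]
contact_force: [0.2, 0.9, 0.6]
gripper_width: 0.0874
```

>>> jog_arm(steps=[[1, 0, 0, 0, 0], [1, 0, 0, 0, 0], [1, 0, 0, 0, 0], [1, 0, 0, 0, 0], [1, 0, 0, 0, 0], [1, 0, 0, 0, 0], [1, 0, 0, 0, 0], [1, 0, 0, 0, 0], [1, 0, 0, 0, 0], [1, 0, 0, 0, 0]], squeeze=40)

```text
time_s: 5.33
tcp_pos: [0.4461, -0.2666, 0.0225]
eef_rot: [-90.0, -0.0, 177.4]
contact_force: [0.1, 0.5, 0.4]
gripper_width: 0.0263
```

>>> jog_arm(steps=[[1, 0, -0.008, 0, 0], [1, 0, -0.008, 0, 0], [1, 0, -0.008, 0, 0], [1, 0, -0.008, 0, 0], [1, 0, -0.008, 0, 0], [1, 0, -0.008, 0, 0], [1, 0, -0.008, 0, 0], [1, 0, -0.008, 0, 0], [1, 0, 0, 0, 0], [1, 0, 0, 0, 0]])

```text
time_s: 6.17
tcp_pos: [0.4465, -0.2666, 0.0871]
eef_rot: [-90.0, 0.1, 177.4]
contact_force: [0.2, 0.4, -0.0]
gripper_width: 0.0002
```

```bash
python3 - <<'E'
from h import *
c,s=cap('wrist','w2.png'); print(s['tcp_pos'],s['eef_rot'],s['gripper_width'])
for n,b in [('scene',(130,100,400,330)),('side',(180,120,380,320))]:
    c,s=cap(n,n+'2.png'); x0,y0,x1,y1=b
    cv2.imwrite(f'pics/{n}2c.png',cv2.resize(c['image'][y0:y1,x0:x1,::-1],None,fx=2.6,fy=2.6,interpolation=2))
E
```

```text
[ 0.44651567 -0.26657465  0.08709533] [-8.99947886e+01  6.94655695e-02  1.77428601e+02] 0.00018825379636989677
```

View pics/w2.png

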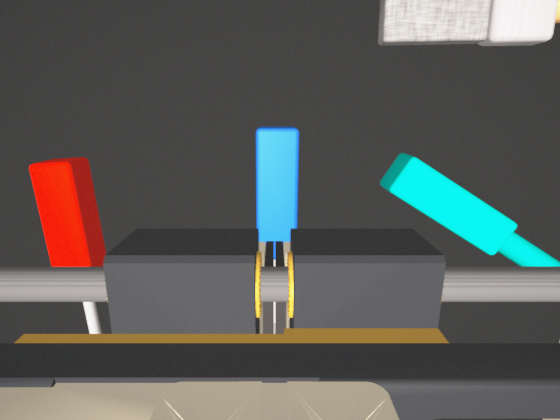

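View pics/scene2c.png

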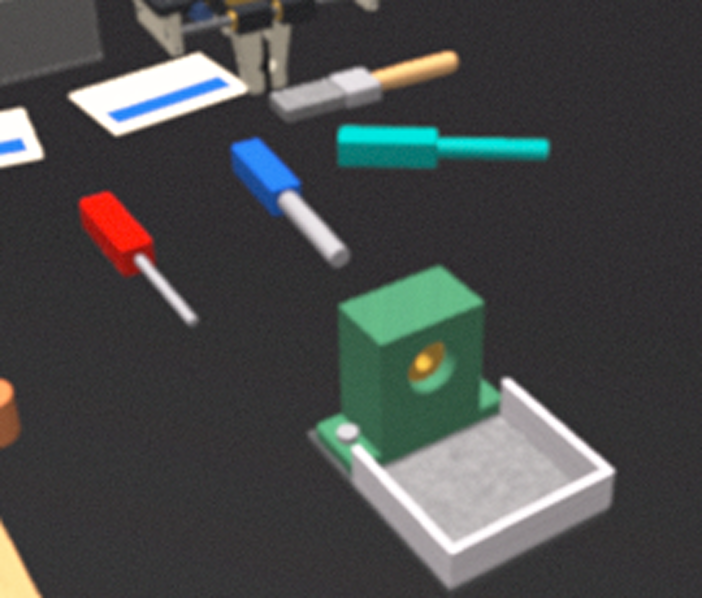

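View pics/side2c.png

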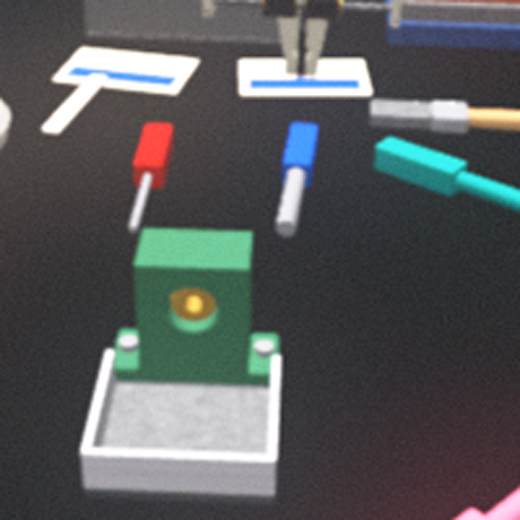

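```bash
python3 - <<'E'
from h import *
for n,o in [('scene',(130,100)),('side',(180,120))]:
    c=load(n+'2')['c']; 
    for z in (.068,.0871): print(n,(np.array(proj(c,[.4465,-.2666,z]))-o)*2.6)
    print((np.array(proj(c,[.4445,-.2778,.028]))-o)*2.6)
print(load('w2')['s']['joints'])
c=wcam(load('w2')); print(proj(c,[.4465,-.2666,.0871]), proj(c,[.4465,-.2666,.068]))
E
```

```text
scene [262.32877083 128.13179762]
scene [260.97808108 108.28940048]
[261.25182   162.3384076]
side [298.50976696 110.17764299]
side [299.11684805  92.22715403]
[299.76013473 141.74154939]
[-9.19713346e+00  1.24378755e+01 -2.79080357e+01 -3.72833934e-03
 -4.95844859e+01  6.62814659e+00]
(np.float64(274.304546355265), np.float64(243.56512344951068)) (np.float64(274.31725306658706), np.float64(231.7251236008336))
```

```bash
python3 - <<'E'
from h import *
sc=load('scene2')['c'];si=load('side2')['c']
def tri(a,b):
    o1,d1=ray(sc,*a);o2,d2=ray(si,*b)
    s=np.linalg.lstsq(np.stack([d1,-d2],1),o2-o1,rcond=None)[0]; return (o1+s[0]*d1+o2+s[1]*d2)/2,np.linalg.norm(o1+s[0]*d1-o2-s[1]*d2)
for a,b in [((255,92),(303,74)),((274,87),(303,74)),((264,90),(303,74))]:
  print(tri((130+a[0]/2.6,100+a[1]/2.6),(180+b[0]/2.6,120+b[1]/2.6)))
def crop(c,b,k,f):
    x0,y0,x1,y1=b; cv2.imwrite(f,cv2.resize(c['image'][y0:y1,x0:x1,::-1],None,fx=k,fy=k,interpolation=2))
crop(sc,(170,60,300,190),4.5,'pics/a.png'); crop(si,(230,80,360,210),4.5,'pics/b.png')
E
```

```text
(array([ 0.44425324, -0.28074947,  0.09793498]), np.float64(0.004093242973072083))
(array([ 0.44287919, -0.246469  ,  0.11506764]), np.float64(5.1086853097220245e-05))
(array([ 0.44362646, -0.26422816,  0.10602688]), np.float64(0.0024550846019174622))
```

View pics/a.png

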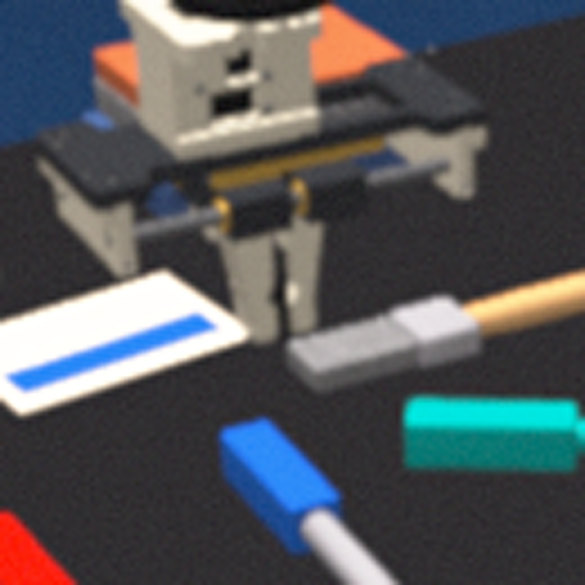

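View pics/b.png

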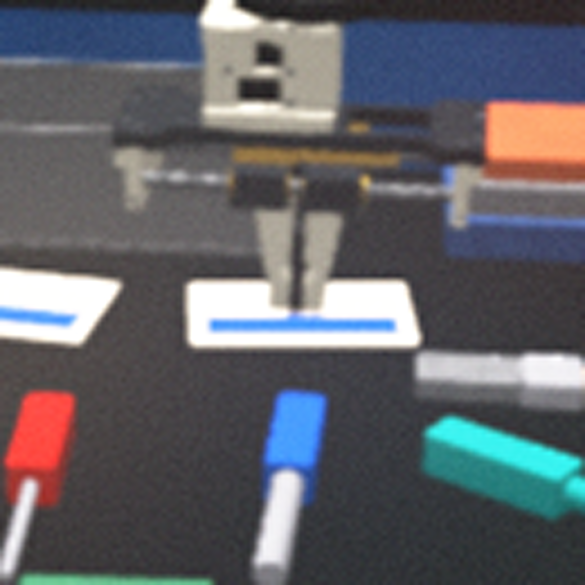

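>>> jog_arm(steps=[[0, 0.001, 0, 0, 0], [0, 0, 0, 0, 0], [0, 0, 0, 0, 0], [0, 0, 0, 0, 0], [0, 0, 0, 0, 0], [0, 0, 0, 0, 0], [0, 0, 0, 0, 0], [0, 0, 0, 0, 0], [0, 0, 0, 0, 0], [0, 0, 0, 0, 0], [0, 0, 0, 0, 0], [0, 0, 0, 0, 0]])

```text
time_s: 7.32
tcp_pos: [0.4452, -0.2665, 0.0866]
eef_rot: [-90.0, 0.0, 177.4]
contact_force: [-0.4, 0.0, -1.0]
gripper_width: 0.075
```

>>> jog_arm(steps=[[0, 0, 0.015, 0, 0], [0, 0, 0.015, 0, 0], [0, 0, 0.015, 0, 0], [0, 0, 0.015, 0, 0], [0, 0, 0.007, 0, 0], [0, 0, 0, 0, 0], [0, 0, 0, 0, 0], [0, 0, 0, 0, 0]])

```text
time_s: 7.98
tcp_pos: [0.4458, -0.2667, 0.0203]
eef_rot: [-90.0, 0.1, 177.4]
contact_force: [-0.1, 0.3, 0.4]
gripper_width: 0.0878
```

```bash
python3 - <<'E'
from h import *
c,s=cap('wrist','w3.png'); print(s['tcp_pos'],s['eef_rot'],s['gripper_width'])
a,_=cap('scene','scene3.png'); b,_=cap('side','side3.png')
def crop(c,b,k):
    x0,y0,x1,y1=b; return cv2.resize(c['image'][y0:y1,x0:x1,::-1],None,fx=k,fy=k,interpolation=2)
cv2.imwrite('pics/ab3.png',np.hstack([crop(a,(180,90,280,240),4),crop(b,(245,120,345,270),4)]))
E
```

```text
[ 0.44577149 -0.26669297  0.02030175] [-8.99815655e+01  5.34765280e-02  1.77441939e+02] 0.08781693920098861
```

View pics/ab3.png

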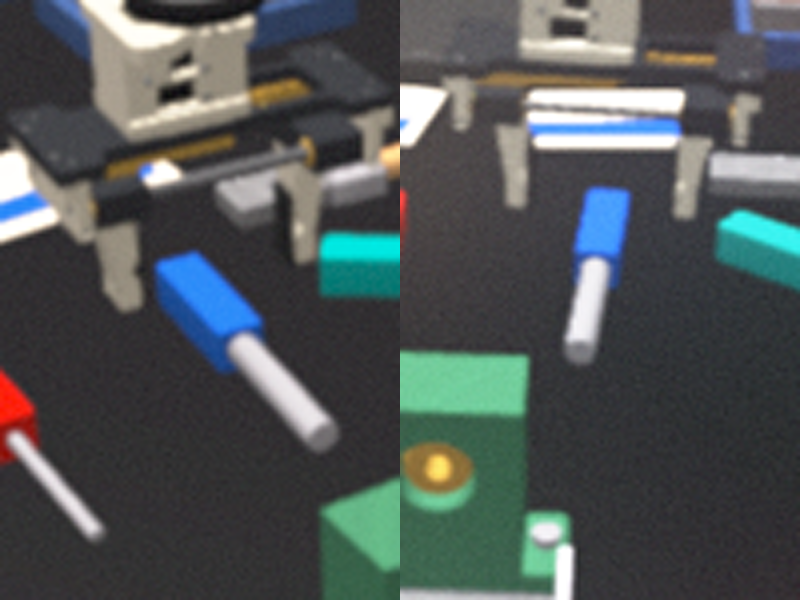

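View pics/w3.png

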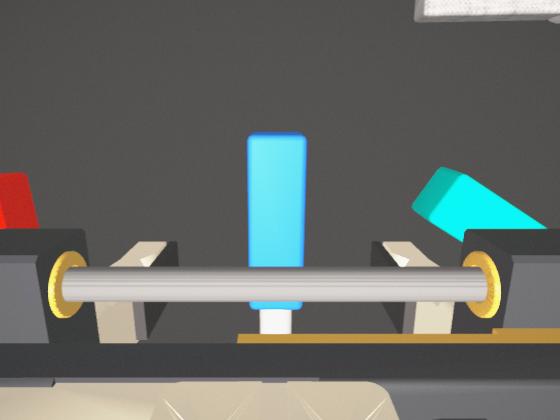

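```bash
python3 - <<'E'
from h import *
sc=load('scene3')['c'];si=load('side3')['c']
def tri(a,b):
    o1,d1=ray(sc,*a);o2,d2=ray(si,*b)
    s=np.linalg.lstsq(np.stack([d1,-d2],1),o2-o1,rcond=None)[0]; return (o1+s[0]*d1+o2+s[1]*d2)/2,np.linalg.norm(o1+s[0]*d1-o2-s[1]*d2)
print(tri((211.75,167),(273.75,171.5)),tri((255.5,156),(316.25,174)))
for x in (.401,.4894):
  for z in (0.001,.02,.039): print(x,z,proj(sc,[x,-.2667,z]),proj(si,[x,-.2667,z]))
c=wcam(load('w3'))
for z in (.001,.02,.039): print(z,proj(c,[.401,-.2667,z]),proj(c,[.4894,-.2667,z]))
E
```

```text
(array([ 0.49925527, -0.25856101,  0.04346075]), np.float64(0.00044784698093793126)) (array([ 0.3914016 , -0.25524622,  0.0416156 ]), np.float64(0.003506387194608019))
0.401 0.001 (np.float64(250.05128061806212), np.float64(169.45543390893374)) (np.float64(311.4932451341637), np.float64(186.44032959493714))
0.401 0.02 (np.float64(249.72897632572375), np.float64(162.40259641466866)) (np.float64(311.86164318468826), np.float64(179.96814651210738))
0.401 0.039 (np.float64(249.40090099622637), np.float64(155.22347395236815)) (np.float64(312.23639185424713), np.float64(173.38439289023503))
0.4894 0.001 (np.float64(215.67007663950278), np.float64(180.29242878742392)) (np.float64(277.6372828426439), np.float64(184.90575062844474))
0.4894 0.02 (np.float64(215.02255427085066), np.float64(173.11240698071313)) (np.float64(277.7159676562446), np.float64(178.45280134992825))
0.4894 0.039 (np.float64(214.36306198032514), np.float64(165.79965724947607)) (np.float64(277.79600205214075), np.float64(171.88917269502986))
0.001 (np.float64(353.69859003430986), np.float64(228.40114134160953)) (np.float64(197.2688363332524), np.float64(234.79725045918315))
0.02 (np.float64(361.3713560378191), np.float64(239.86298137766735)) (np.float64(189.8566995379784), np.float64(246.81307372013936))
0.039 (np.float64(370.686637393217), np.float64(253.7784669714688)) (np.float64(180.8672043829764), np.float64(261.3859543848076))
```

>>> jog_arm(steps=[[0, 0, 0.008, 0, 0], [0, 0, 0.008, 0, 0], [0, 0, 0.006, 0, 0], [0, 0, 0, 0, 0], [0, 0, 0, 0, 0], [0, 0, 0, 0, 0]])

```text
time_s: 8.63
tcp_pos: [0.4451, -0.2665, -0.0026]
eef_rot: [-90.0, -0.0, 177.4]
contact_force: [-0.0, -0.7, -0.0]
gripper_width: 0.0879
```

```bash
python3 - <<'E'
from h import *
print(r.get_state()['tcp_pos'])
a,_=cap('scene','scene4.png'); b,_=cap('side','side4.png')
def crop(c,b,k):
    x0,y0,x1,y1=b; return cv2.resize(c['image'][y0:y1,x0:x1,::-1],None,fx=k,fy=k,interpolation=2)
cv2.imwrite('pics/ab4.png',np.hstack([crop(a,(180,90,280,240),4),crop(b,(245,120,345,270),4)]))
for x in (.391,.499):
  for z in (0.001,.01,.02): print(x,z,(np.array(proj(a,[x,-.2572,z]))-(180,90))*4,(np.array(proj(b,[x,-.2572,z]))-(245,120))*4+(400,0))
E
```

```text
[ 0.4451044  -0.26651162 -0.00262516]
0.391 0.001 [303.2059771  320.26935593] [681.33052268 273.46570005]
0.391 0.01 [302.69336709 306.95262661] [682.09311321 261.19506795]
0.391 0.02 [302.11873659 292.02471134] [682.94773274 247.44362285]
0.499 0.001 [134.55766802 373.80785432] [514.71218326 265.87081921]
0.499 0.01 [133.29008535 360.19979804] [514.7976575  253.64446135]
0.499 0.02 [131.86864266 344.93998699] [514.89344171 239.94335105]
```

View pics/ab4.png

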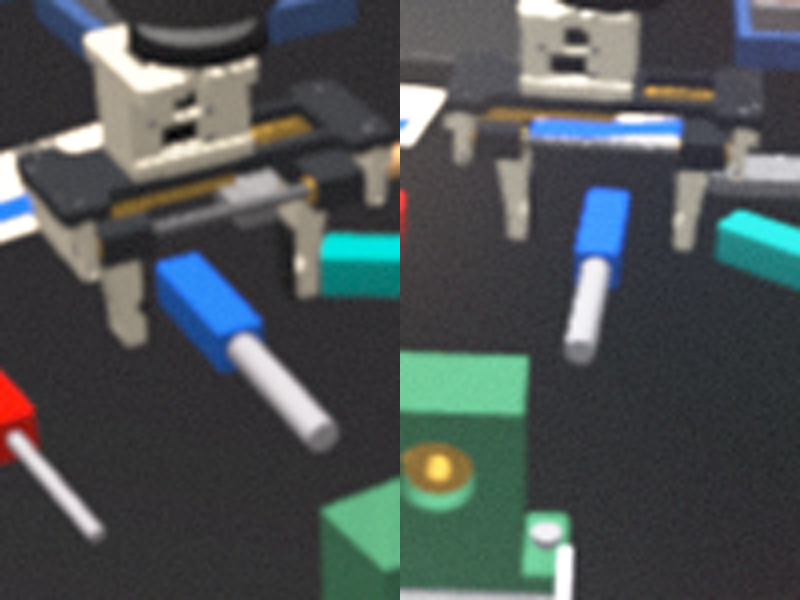

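```bash
python3 - <<'E'
from h import *
c=wcam(load('w1'))
for p in [(340,160),(355,142),(409,203),(420,188)]: print(plane(c,*p,.028))
a=load('scene4')['c']; print(plane(a,260,163.5,0),plane(a,260,149,.028))
E
```

```text
[ 0.37311334 -0.28194243  0.028     ]
[ 0.35699154 -0.30093396  0.028     ]
[ 0.29462486 -0.23029308  0.028     ]
[ 0.28325214 -0.24722     0.028     ]
[ 0.36712043 -0.27945182  0.        ] [ 0.35648398 -0.2964951   0.028     ]
```

>>> jog_arm(steps=[[0, 0, 0.005, 0, 0], [0, 0, 0.004, 0, 0], [0, 0, 0.003, 0, 0], [0, 0, 0.002, 0, 0], [0, 0, 0, 0, 0], [0, 0, 0, 0, 0]])

```text
time_s: 9.23
tcp_pos: [0.4451, -0.2665, -0.0166]
eef_rot: [-90.0, -0.0, 177.4]
contact_force: [-0.1, -0.0, 0.7]
gripper_width: 0.0876
```

>>> jog_arm(steps=[[1, 0, 0, 0, 0], [1, 0, 0, 0, 0], [1, 0, 0, 0, 0], [1, 0, 0, 0, 0], [1, 0, 0, 0, 0], [1, 0, 0, 0, 0], [1, 0, 0, 0, 0], [1, 0, 0, 0, 0], [1, 0, 0, 0, 0], [1, 0, 0, 0, 0], [1, 0, 0, 0, 0], [1, 0, 0, 0, 0]], squeeze=40)

```text
time_s: 10.23
tcp_pos: [0.4452, -0.2665, -0.0164]
eef_rot: [-90.0, -0.0, 177.4]
contact_force: [0.3, -0.4, -0.4]
gripper_width: 0.0276
```

>>> jog_arm(steps=[[1, 0, 0, 0, 0], [1, 0, 0, 0, 0], [1, 0, 0, 0, 0], [1, 0, 0, 0, 0]])

```text
time_s: 10.57
tcp_pos: [0.4452, -0.2665, -0.0164]
eef_rot: [-90.0, -0.0, 177.4]
contact_force: [-0.8, -0.1, 0.1]
gripper_width: 0.0276
```

>>> jog_arm(steps=[[1, 0, -0.004, 0, 0], [1, 0, -0.01, 0, 0], [1, 0, -0.01, 0, 0], [1, 0, -0.01, 0, 0], [1, 0, -0.01, 0, 0], [1, 0, -0.01, 0, 0], [1, 0, -0.01, 0, 0], [1, 0, 0, 0, 0], [1, 0, 0, 0, 0], [1, 0, 0, 0, 0]])

```text
time_s: 11.4
tcp_pos: [0.4449, -0.2664, 0.0474]
eef_rot: [-90.0, -0.0, 177.4]
contact_force: [0.5, -0.5, -2.2]
gripper_width: 0.0277
```

```bash
python3 - <<'E'
from h import *
c,s=cap('wrist','w5.png');print(s['tcp_pos'],s['eef_rot'],s['gripper_width'])
a,_=cap('scene','scene5.png'); b,_=cap('side','side5.png')
def crop(c,b,k):
    x0,y0,x1,y1=b; return cv2.resize(c['image'][y0:y1,x0:x1,::-1],None,fx=k,fy=k,interpolation=2)
cv2.imwrite('pics/ab5.png',np.hstack([crop(a,(200,90,300,240),4),crop(b,(245,110,345,260),4)]))
E
```

```text
[ 0.44492383 -0.26640035  0.04740905] [-9.00113000e+01 -6.71566755e-03  1.77416620e+02] 0.027680527789156573
```

View pics/ab5.png

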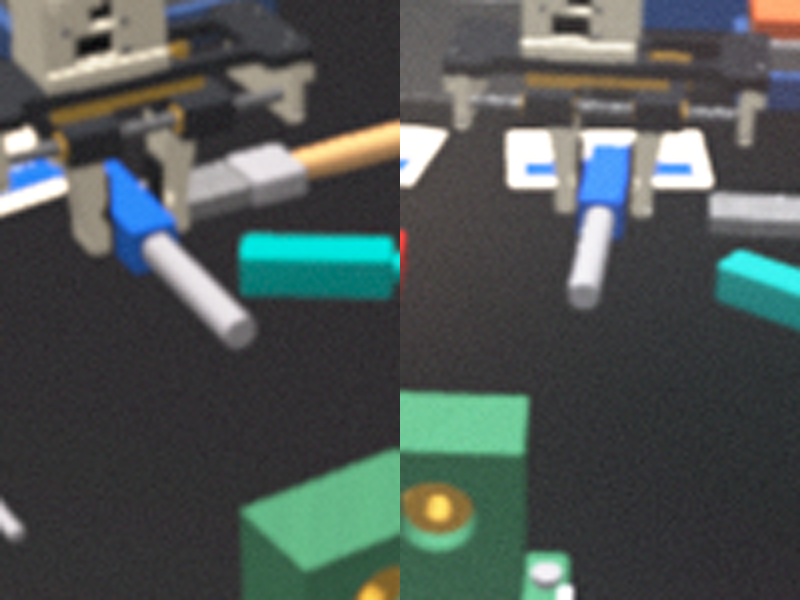

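View pics/w5.png

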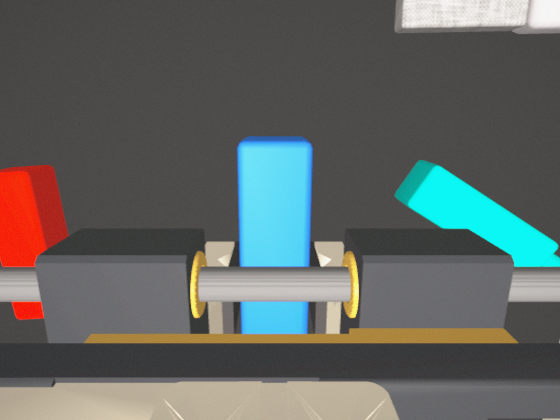

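```bash
cat >> h.py <<'E'
def tri(sc,si,a,b):
    o1,d1=ray(sc,*a);o2,d2=ray(si,*b)
    s=np.linalg.lstsq(np.stack([d1,-d2],1),o2-o1,rcond=None)[0]; return ((o1+s[0]*d1+o2+s[1]*d2)/2).round(4),np.linalg.norm(o1+s[0]*d1-o2-s[1]*d2).round(4)
E
python3 - <<'E'
from h import *
sc=load('scene5')['c'];si=load('side5')['c']
print('tip',tri(sc,si,(259.5,172.5),(290.75,183.5)))
# handle top edges front: scene (176,222)?; rod start
print('rodstart',tri(sc,si,(200+158/4,90+246/4),(245+(600-400)/4,110+216/4)))
c=wcam(load('w5')); img=c['image']; H,S,V=cv2.split(cv2.cvtColor(img,cv2.COLOR_RGB2HSV)); m=(H>100)&(H<118)&(S>150)&(V>90)
L=[]
for v in range(155,230,5):
    u=np.where(m[v,200:340])[0]+200; L.append(plane(c,(u[0]+u[-1])/2,v,.092)[:2])
L=np.array(L);p=np.polyfit(L[:,1],L[:,0],1);print('yaw',90-np.degrees(np.arctan(p[0])),L.mean(0), 'rear',plane(c,275,137,.092))
E
```

```text
tip (array([ 0.4502, -0.1312,  0.0794]), np.float64(0.0001))
rodstart (array([ 0.445 , -0.2273,  0.0815]), np.float64(0.0015))
yaw 87.448798960879 [ 0.44330456 -0.30397768] rear [ 0.44221476 -0.32351309  0.092     ]
```

>>> jog_arm(steps=[[1, -0.008, 0, -0.015, 0], [1, -0.008, 0, -0.019, 0], [1, -0.008, 0, -0.019, 0], [1, -0.008, 0, -0.019, 0], [1, -0.008, 0, -0.019, -2.5], [1, -0.008, 0, -0.019, -3], [1, -0.008, 0, -0.02, 0], [1, -0.008, 0, -0.02, 0], [1, 0, 0, 0, 0], [1, 0, 0, 0, 0], [1, 0, 0, 0, 0], [1, 0, 0, 0, 0]])

```text
time_s: 12.55
tcp_pos: [0.5107, -0.1181, 0.0472]
eef_rot: [-90.0, -0.1, -177.1]
contact_force: [-0.0, -1.0, -1.6]
gripper_width: 0.0276
```

```bash
python3 - <<'E'
from h import *
print(r.get_state()['tcp_pos'],r.get_state()['eef_rot'])
a,_=cap('scene','scene6.png'); b,_=cap('side','side6.png')
def crop(c,b,k):
    x0,y0,x1,y1=b; return cv2.resize(c['image'][y0:y1,x0:x1,::-1],None,fx=k,fy=k,interpolation=2)
cv2.imwrite('pics/ab6.png',np.hstack([crop(a,(220,120,320,270),4),crop(b,(210,110,310,260),4)]))
E
```

```text
[ 0.51065806 -0.11812273  0.04722807] [-8.99962436e+01 -5.03924772e-02 -1.77096888e+02]
```

View pics/ab6.png

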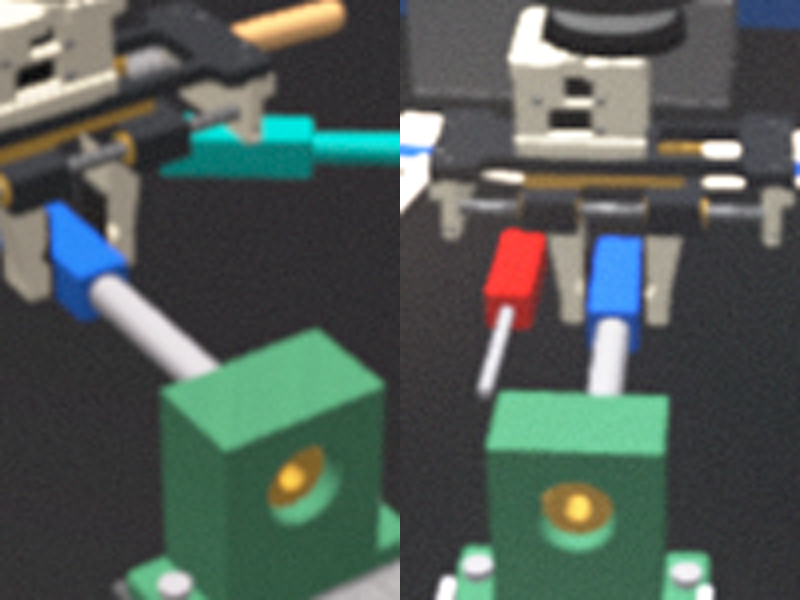

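>>> jog_arm(steps=[[1, -0.005, 0, 0, 0], [1, 0, 0, 0, 0], [1, 0, 0, 0, 0]])

```text
time_s: 12.9
tcp_pos: [0.5165, -0.1177, 0.0476]
eef_rot: [-90.0, 0.0, -177.1]
contact_force: [0.0, -0.5, -1.7]
gripper_width: 0.0276
```

```bash
python3 - <<'E'
from h import *
a,_=cap('scene','scene7.png'); b,s=cap('side','side7.png'); print(s['tcp_pos'],s['eef_rot'])
# axis points at z=.078 predicted rod outline vs image
img=[a['image'].copy(),b['image'].copy()]
u=np.array([np.cos(np.radians(92.9)),np.sin(np.radians(92.9)),0]); m=np.array([.508,.041,.078])
for im,c in zip(img,(a,b)):
    p=[tuple(int(round(8*k)) for k in proj(c,m+t*u)) for t in (-.125,-.02)]
    cv2.line(im,p[0],p[1],(255,255,0),1,cv2.LINE_AA,3)
    p=[tuple(int(round(8*k)) for k in proj(c,m+.05*u+.018*np.array([u[1]*np.cos(q),-u[0]*np.cos(q),np.sin(q)]))) for q in np.linspace(0,6.28,40)]
    for i in range(39): cv2.line(im,p[i],p[i+1],(255,0,255),1,cv2.LINE_AA,3)
def crop(im,b,k):
    x0,y0,x1,y1=b; return cv2.resize(im[y0:y1,x0:x1,::-1],None,fx=k,fy=k,interpolation=2)
cv2.imwrite('pics/ab7.png',np.hstack([crop(img[0],(220,160,320,260),4),crop(img[1],(210,160,310,260),4)]))
E
```

```text
[ 0.51627961 -0.11760109  0.04753442] [-8.99996204e+01  1.20797902e-03 -1.77095380e+02]
```

View pics/ab7.png

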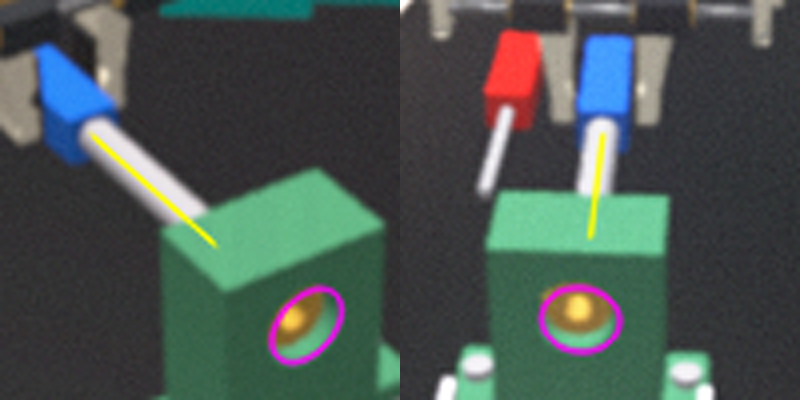

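>>> jog_arm(steps=[[1, 0, 0.002, -0.005, 0], [1, 0, 0, -0.005, 0], [1, 0, 0, -0.005, 0], [1, 0, 0, -0.005, 0], [1, 0, 0, -0.005, 0], [1, 0, 0, -0.005, 0], [1, 0, 0, -0.005, 0], [1, 0, 0, -0.005, 0], [1, 0, 0, 0, 0], [1, 0, 0, 0, 0]])

```text
time_s: 13.83
tcp_pos: [0.5141, -0.077, 0.0456]
eef_rot: [-90.0, -0.0, -177.0]
contact_force: [-0.3, 0.0, -1.0]
gripper_width: 0.0275
```

```bash
python3 - <<'E'
from h import *
a,_=cap('scene','scene8.png'); b,s=cap('side','side8.png'); print(s['tcp_pos'],s['eef_rot'])
def crop(im,b,k):
    x0,y0,x1,y1=b; return cv2.resize(im[y0:y1,x0:x1,::-1],None,fx=k,fy=k,interpolation=2)
cv2.imwrite('pics/ab8.png',np.hstack([crop(a['image'],(220,160,320,260),4),crop(b['image'],(210,160,310,260),4)]))
E
```

```text
[ 0.51410168 -0.07723746  0.04553896] [-9.00038233e+01 -2.53308671e-03 -1.77048084e+02]
```

View pics/ab8.png

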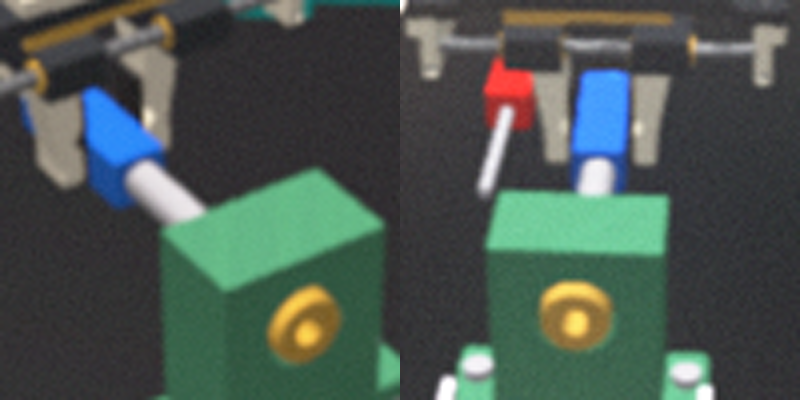

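>>> jog_arm(steps=[[1, 0, 0, -0.005, 0], [1, 0, 0, -0.005, 0], [1, 0, 0, -0.005, 0], [1, 0, 0, -0.005, 0], [1, 0, 0, -0.005, 0], [1, 0, 0, -0.005, 0], [1, 0, 0, -0.005, 0], [1, 0, 0, -0.005, 0], [1, 0, 0, 0, 0], [1, 0, 0, 0, 0]])

```text
time_s: 14.77
tcp_pos: [0.5121, -0.0371, 0.0456]
eef_rot: [-90.0, 0.0, -177.0]
contact_force: [-1.1, -0.3, -1.8]
gripper_width: 0.0278
```

```bash
python3 - <<'E'
from h import *
a,_=cap('scene','scene9.png'); b,s=cap('side','side9.png'); print(s['tcp_pos'],s['eef_rot'])
def crop(im,b,k):
    x0,y0,x1,y1=b; return cv2.resize(im[y0:y1,x0:x1,::-1],None,fx=k,fy=k,interpolation=2)
cv2.imwrite('pics/ab9.png',np.hstack([crop(a['image'],(250,190,350,310),4),crop(b['image'],(200,190,300,310),4)]))
E
```

```text
[ 0.51204122 -0.0373104   0.04554643] [-8.99989162e+01 -5.52881848e-03 -1.77040479e+02]
```

View pics/ab9.png

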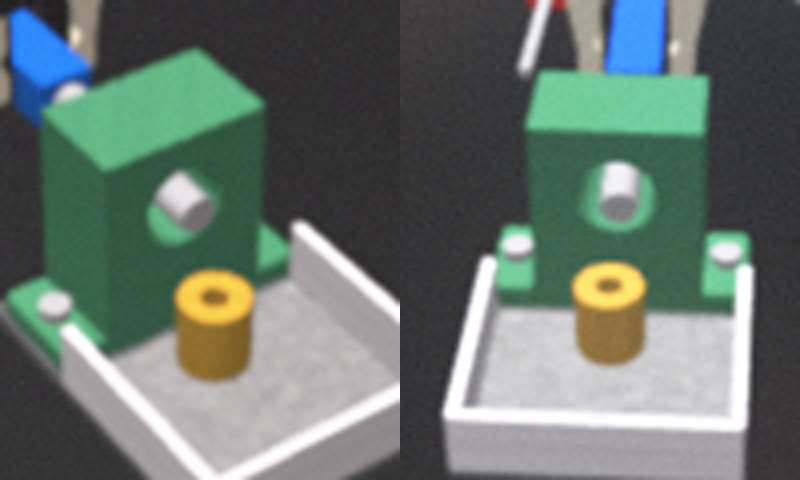

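>>> jog_arm(steps=[[1, 0, 0, 0, 0], [1, 0, 0, 0, 0], [1, 0, 0, 0.008, 0], [1, 0, 0, 0.01, 0], [1, 0, 0, 0.01, 0], [1, 0, 0, 0.012, 0], [1, 0, 0, 0.012, 0], [1, 0, 0, 0.012, 0], [1, 0, 0, 0.012, 0], [1, 0, 0, 0.012, 0], [1, 0, 0, 0.012, 0], [1, 0, 0, 0, 0]])

```text
time_s: 15.87
tcp_pos: [0.5172, -0.1395, 0.0455]
eef_rot: [-90.0, -0.0, -177.2]
contact_force: [-0.4, 0.7, 0.1]
gripper_width: 0.0281
```

>>> jog_arm(steps=[[1, 0.01, 0, 0.01, 0], [1, 0.01, 0, 0.01, 0], [1, 0.01, 0, 0.01, 0], [1, 0.01, 0, 0.01, 0], [1, 0.01, 0, 0.01, 0], [1, 0.01, 0, 0.01, 0], [1, 0, 0, 0, 0], [1, 0, 0, 0, 0], [1, 0, 0, 0, 0]])

```text
time_s: 16.62
tcp_pos: [0.4605, -0.2006, 0.0458]
eef_rot: [-90.0, 0.0, -177.1]
contact_force: [0.4, 0.3, -2.0]
gripper_width: 0.0278
```

```bash
python3 - <<'E'
from h import *
a,_=cap('scene','scene10.png'); b,s=cap('side','side10.png'); print(s['tcp_pos'],s['eef_rot'])
def crop(im,b,k):
    x0,y0,x1,y1=b; return cv2.resize(im[y0:y1,x0:x1,::-1],None,fx=k,fy=k,interpolation=2)
cv2.imwrite('pics/ab10.png',np.hstack([crop(a['image'],(160,110,360,310),2),crop(b['image'],(200,110,400,310),2)]))
E
```

```text
[ 0.46070209 -0.20039576  0.04571018] [-8.99931184e+01  3.12283114e-02 -1.77070119e+02]
```

View pics/ab10.png

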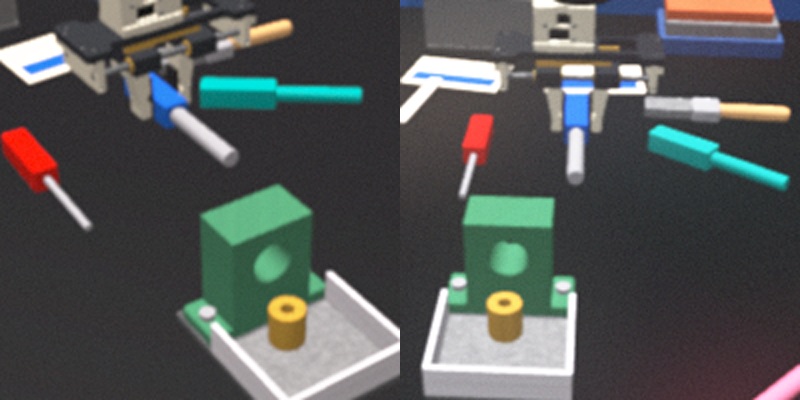

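Drift is out and the sleeve stands in the tray; the area below the drift is clear. Lowering.

>>> jog_arm(steps=[[1, 0, 0.008, 0, 0], [1, 0, 0.01, 0, 0], [1, 0, 0.01, 0, 0], [1, 0, 0.01, 0, 0], [1, 0, 0.01, 0, 0], [1, 0, 0.006, 0, 0], [1, 0, 0.003, 0, 0], [1, 0, 0.002, 0, 0], [1, 0, 0.001, 0, 0], [1, 0, 0.001, 0, 0], [1, 0, 0, 0, 0], [1, 0, 0, 0, 0]])

```text
time_s: 17.72
tcp_pos: [0.4606, -0.2003, -0.0151]
eef_rot: [-90.0, 0.0, -177.1]
contact_force: [0.3, -0.8, -1.5]
gripper_width: 0.0278
```

>>> jog_arm(steps=[[1, 0, 0.001, 0, 0], [1, 0, 0, 0, 0], [1, 0, 0, 0, 0]])

```text
time_s: 17.97
tcp_pos: [0.4604, -0.2004, -0.0163]
eef_rot: [-90.0, 0.0, -177.1]
contact_force: [0.5, -0.8, -1.9]
gripper_width: 0.0277
```

>>> jog_arm(steps=[[1, 0, 0.0005, 0, 0], [1, 0, 0, 0, 0], [1, 0, 0, 0, 0]])

```text
time_s: 18.22
tcp_pos: [0.4604, -0.2004, -0.0165]
eef_rot: [-90.0, 0.0, -177.1]
contact_force: [-1.6, 1.7, 4.8]
gripper_width: 0.0277
```

Bench contact (force flipped to +4.8 N). Releasing gently, then raising.

>>> jog_arm(steps=[[0, 0, 0, 0, 0], [0, 0, 0, 0, 0], [0, 0, 0, 0, 0], [0, 0, 0, 0, 0], [0, 0, 0, 0, 0], [0, 0, 0, 0, 0], [0, 0, 0, 0, 0], [0, 0, 0, 0, 0], [0, 0, 0, 0, 0], [0, 0, 0, 0, 0], [0, 0, 0, 0, 0], [0, 0, 0, 0, 0]])

```text
time_s: 19.22
tcp_pos: [0.4603, -0.2003, -0.017]
eef_rot: [-90.0, -0.0, -177.1]
contact_force: [0.2, -0.2, 0.4]
gripper_width: 0.0874
```

>>> jog_arm(steps=[[0, 0, -0.005, 0, 0], [0, 0, -0.015, 0, 0], [0, 0, -0.02, 0, 0], [0, 0, -0.02, 0, 0], [0, 0, -0.02, 0, 0], [0, 0, -0.02, 0, 0], [0, 0, -0.02, 0, 0], [0, 0, -0.02, 0, 0], [0, 0, -0.02, 0, 0], [0, 0, 0, 0, 0], [0, 0, 0, 0, 0], [0, 0, 0, 0, 0]])

```text
time_s: 20.22
tcp_pos: [0.4599, -0.2002, 0.143]
eef_rot: [-90.0, 0.0, -177.1]
contact_force: [-0.4, 0.5, -0.6]
gripper_width: 0.0878
```

```bash
python3 - <<'E'
from h import *
a,_=cap('scene','scene11.png'); b,s=cap('side','side11.png'); print(s['time_s'],s['tcp_pos'],s['contact_force'],s['gripper_width'])
def crop(im,b,k):
    x0,y0,x1,y1=b; return cv2.resize(im[y0:y1,x0:x1,::-1],None,fx=k,fy=k,interpolation=2)
cv2.imwrite('pics/ab11.png',np.hstack([crop(a['image'],(160,110,360,310),2),crop(b['image'],(200,110,400,310),2)]))
E
```

```text
20.2667 [ 0.45969822 -0.20021798  0.14252942] [ 0.20857477  0.26147621 -0.24951121] 0.08753070720368786
```

View pics/ab11.png

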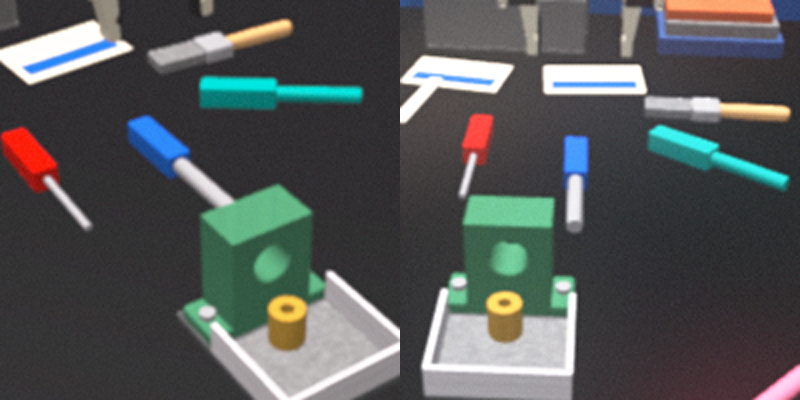

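Drift lies flat on the bench (blue handle about (158,145) in the left crop), the sleeve stands in the tray, the red drift is unmoved and the gripper is clear.

```bash
python3 - <<'E'
from h import *
c=load('side11')['c']; print('sleeve',plane(c,200+505/2,110+317/2,.03))
H,S,V=cv2.split(cv2.cvtColor(c['image'],cv2.COLOR_RGB2HSV)); m=((H<6)|(H>174))&(S>150)&(V>90); m[:150]=0;m[200:]=0;m[:,:220]=0;m[:,260:]=0
print('red',np.argwhere(m).mean(0)[::-1]); print(r.close_job())
E
```

```text
sleeve [0.13712868 0.0821984  0.03      ]
red [238.57471264 177.78544061]
the job is handed in; nothing more can be done
None
```

```bash
python3 - <<'E'
from h import *
c=load('side11')['c']; a=load('scene11')['c']; P=plane(c,200+105/2,110+317/2,.03); print(P, plane(a,160+287/2,110+323/2,.03))
E
```

```text
[0.50725436 0.11572343 0.03      ] [0.50709647 0.11690743 0.03      ]
```

The thick blue-handled drift pushed the brass sleeve out of the bore and into the catch tray. I then drew the drift back out, laid it flat on the bench and handed the job in at about 20 s of the 54 s. No verdict is reported.

**Last checks:**
- **Sleeve:** it stands upright in the tray at about (0.507, 0.116). That is roughly 75 mm past the bore mouth and 50 mm below the bore's axis. Both cameras agree to about 1 mm.
- **Blue drift:** it looks flat on the bench in both views. I lowered it until the force showed bench contact, then opened the fingers. I judged flatness by eye only and did not measure its final height or tilt.
- **Red thin drift:** its handle is at the same pixels as at the start, about (238.6, 177.8) in the side view.
- **Gripper:** open and raised about 160 mm, with no contact force.

**What disagreed:**
- **Fingertips:** the text says they stand 19 mm ahead of the TCP. In the pictures they ended about 20 mm behind the reported one. My first grasp therefore closed on air above the handle, touching nothing. I measured the tips in two views, went about 40 mm lower, and the second grasp held.
- **Sleeve position:** my first sleeve position, printed just before hand-in, was wrong because I misread the combined picture. I redid it from the same pictures after handing in, and the figures above are the corrected ones.

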